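# Turn the tint carousel to red

## Robot

A 6-joint arm with a two-finger parallel gripper is mounted at the origin on a cart in front of the work surface, level with it; the furniture and walls round the work are solid. World frame = base frame: x ahead of the robot, y to its left, z up, the work surface at z = 0. Lengths are in mm, angles in rad, forces in N, time in s.
With the tool pointing down it reaches from about 350 to 875 mm from the base axis. Payload 4.2 kg.
Tool frame: the origin (TCP) lies midway between the tips of the shut fingers; the grasp point (between the pads) lies 19 mm behind it; z points along the fingers, y is the line along which they close (so a half turn about z gives the same grasp; the last joint's range is limited). The gripper opens to 85 mm and grips with 20 to 120 N. Pads are 22 mm wide; open, the fingers measure 114 mm over their backs; the gripper's body (76 mm by 85 mm) begins 54 mm behind the grasp point. The pads swing forward as they close: fully open they stand 13 mm farther back than shut.
Start: joints at [-0.847, 0.385, 0.008, 0, -1.194, -0.259], TCP at [280.164, -558.666, 192.512] pointing down, gripper open.
Joint ranges: [-3.14, 3.14], [-1.21, 2.06], [-1.07, 1.41], [-3.16, 2.05], [-2.99, -0.16], [-3.1, 3.1]. Speed limits (rad/s): [2.79, 2.79, 3.14, 3.14, 3.14, 3.14].

## Interface

Orientations are given as a unit quaternion [x, y, z, w].
In Python, from bench import arm gives the robot as it stands. The module is installed in compiled form; this text tells all that it offers.
- The arm moves only by the shell command python3 -m handwheel 'ROWS' [OPENING]. ROWS is JSON, a list of rows, each an object of numbers: "x", "y", "z": the shift along the world's x, y, z each as a share of 20 cm, from -1 to 1; "ax", "ay", "az": the turn, a rotation vector about the world's x, y, z each as a share of 90 degrees, from -1 to 1. In form: [{"x": .., "y": .., "z": .., "ax": .., "ay": .., "az": ..}, ...]. A call has exactly 8 rows; each row shifts and turns the commanded pose from where the row before left it; what a row does not reach is not made up. A row lasts 1/10 s, in which the tool goes at most 50 mm and 8.59 degrees, less where a joint would pass 70% of its speed; a pose out of reach is approached as far as the arm can. A call with a number of a shift or a turn outside -1 to 1 is refused whole. A call with a gripper value outside its range is refused whole. OPENING is the opening, from -1 (shut) to 1 (fully open), set as the call begins (- or left out, the last holds). The fingers move at their own pace and stop on an object; the grip force is fixed at half the most. Time passes only in rows, so rows that do not move let the fingers close, or fill a call up. It gives the time, the measured TCP pose, the force, the opening and the grip force at its end, in the units of the state.
- arm.read_state(): the state, without advancing time (a new reading comes with each control period).
- arm.get_image(name): name is "side" or "top"; returns the picture (480x640x3 uint8, red, green, blue); there is no depth.
- arm.camera_params(name): a dict with "K" (3x3 intrinsics, pixels), "position" and "orientation" of the camera in the world. Camera axes: x right, y down, z forward; pixel columns grow to the right and rows downward; lengths in mm; the calibration is good to about 2 mm. A picture is of the moment at which its call begins. camera_params takes no time and is no camera call.
- arm.job_done(): hands the job in; it is judged then, once.
The state is a dict: "clock": time; "joints": joint angles; "joint_vel": joint speeds; "joint_efforts": joint torques, N m; "position": TCP position; "ee_rot": TCP orientation; "contact_force": force on the tool from outside, world axes, zero at the start; "wrist_torque": the same for the moment, N m; "gripper_width": finger opening in mm; "grasp_force": force on a finger pad.
Only numpy, scipy, OpenCV 4.12 (cv2) and the standard library are available. Lean on these libraries where they do the work, as an engineer would, in place of code of your own. Each camera call takes 0.05 s, during which the arm holds its last target. There are 200 camera calls.

## Task

Bring the red tint bottle round to the brass pointer: push the tint carousel's steel arms gently with a fingertip until the red bottle stands squarely in front of the pointer's tip, then take the finger away. You may turn it either way and push as often as you like, but do not touch or lift any of the tint bottles, and leave the things standing round the carousel where they are.

Things in the scene. Friction and masses are not known exactly. Their poses are not given: they have to be found in the camera images.
- foot: Fixed dark steel foot on the bench, a disc 196 mm across, 18 mm high. Origin: centre of its underside, on the carousel's vertical axis. Its -x points from the axis to the brass pointer, a level cone on a bracket that reaches out to 142 mm from the axis and 43 mm high.
- pointer_tip (a point): The tip of the brass pointer, 93 mm from the turning axis, 32 mm above the bench; it points inwards to the axis.
- pointer_spot (a point): Where the middle of the red bottle's underside shall be: on the line from the pointer tip to the axis, 55 mm from the axis, 35.5 mm above the bench.
- carousel: The revolving part: white platter 168 mm across, three round grey wells 55 mm from the axis at 0, 120, 240 deg from its own x (anticlockwise seen from above), and a post (44 mm across, top 170 mm above the bench) with three push arms. Origin: on the axis, 20 mm above the bench; z up = axis. Turns both ways, no stops or detents; friction 0.15 N m, so it stays where left.
- push_end_1 (a point): Centre of the black ball (26 mm across) on the end of push arm 1, 140 mm from the axis, 150 mm above the bench. The arm is a level round steel bar 12 mm thick, bare from 22 to 127 mm from the axis, at 60 deg from the carousel's x, midway between two wells and above the bottles; under its outer part is nothing but the low foot and pointer.
- push_end_2 (a point): Centre of the black ball (26 mm across) on the end of push arm 2, 140 mm from the axis, 150 mm above the bench. The arm is a level round steel bar 12 mm thick, bare from 22 to 127 mm from the axis, at 180 deg from the carousel's x, midway between two wells and above the bottles; under its outer part is nothing but the low foot and pointer.
- push_end_3 (a point): Centre of the black ball (26 mm across) on the end of push arm 3, 140 mm from the axis, 150 mm above the bench. The arm is a level round steel bar 12 mm thick, bare from 22 to 127 mm from the axis, at 300 deg from the carousel's x, midway between two wells and above the bottles; under its outer part is nothing but the low foot and pointer.
- red_tint: The red tint dropper bottle, 33 mm across, 85 mm high, loose, standing in one of the three wells (any of them) with its top 121 mm above the bench. Origin: centre of its underside. This is the one to bring to the pointer.
- blue_tint: The blue tint dropper bottle, 33 mm across, 85 mm high, loose, standing in one of the three wells (any of them) with its top 121 mm above the bench. Origin: centre of its underside. Not to be touched.
- yellow_tint: The yellow tint dropper bottle, 33 mm across, 85 mm high, loose, standing in one of the three wells (any of them) with its top 121 mm above the bench. Origin: centre of its underside. Not to be touched.
- tin: Small paint tin, 70 mm across, 76 mm high, a loose bystander. Origin: centre of its underside.
- pot: Clear plastic mixing pot, 72 mm across, 70 mm high, a loose bystander. Origin: centre of its underside.
- white_bottle: Cream-white bottle with white cap, 62 mm across, 130 mm high, a loose bystander. Origin: centre of its underside.

How it is judged:
By the outcome, as a careful person would: the job done as asked, in the order asked, and still so for the second after the job is handed in, with the robot touching nothing.
It also fails if it takes over 54 s, if anything falls off the work surface, if the arm or the gripper's body presses on something with over 40 N, if the wrist force passes 120 N, or if a joint passes its speed limit or range.

## Working session

There is one attempt and no reset: what is moved stays moved. The work goes in short steps, Python scripts to look and compute and a shell command to move; the robot and the scene stay as the last step left them, time stands still between calls to the robot, and variables do not carry over. Pictures are saved under pics/ and viewed, at most 10 in all, crops included, and the job is handed in when it is done.

```bash
mkdir -p pics; python3 - <<'E'
from bench import arm
import cv2
for n in("side","top"):
    im=arm.get_image(n); cv2.imwrite(f"pics/{n}0.png",im[:,:,::-1])
    p=arm.camera_params(n); print(n,p)
s=arm.read_state(); print(s)
E
```

```text
side {'K': array([[600.7855358 ,   0.        , 314.22295559],
       [  0.        , 600.7855358 , 238.47486018],
       [  0.        ,   0.        ,   1.        ]]), 'position': array([   62.98322897, -1139.99334304,   758.22922665]), 'orientation': array([ 0.84614026, -0.22365925,  0.13281504, -0.46517025])}
top {'K': array([[450.42524112,   0.        , 315.76522763],
       [  0.        , 450.42524112, 233.59143783],
       [  0.        ,   0.        ,   1.        ]]), 'position': array([ 483.89478915, -308.14800216,  984.65157858]), 'orientation': array([-0.70437812,  0.70755025, -0.03827412,  0.0419428 ])}
{'clock': 0.1, 'joints': array([-8.47374224e-01,  3.85461079e-01,  6.73898451e-03, -4.27847399e-04,
       -1.19399368e+00, -2.58582901e-01]), 'joint_vel': array([-0.0010413 , -0.00138846,  0.00224933,  0.00111451,  0.00026648,
        0.00106892]), 'joint_efforts': array([-5.44772083e-04, -3.93318594e+01,  1.88930386e+01,  4.19794768e+00,
       -2.58073909e-03, -4.16828470e-06]), 'position': array([ 279.90071443, -558.14225451,  191.53412373]), 'ee_rot': array([-2.30255844e-01,  9.73129635e-01,  9.40096719e-04, -2.77169377e-04]), 'contact_force': array([ 0.6783584 ,  0.00269507, -0.0057038 ]), 'wrist_torque': array([-0.02504954, -0.05365082,  0.00279753]), 'grasp_force': 0.0, 'gripper_width': 85.26088003740756}
```

View pics/top0.png

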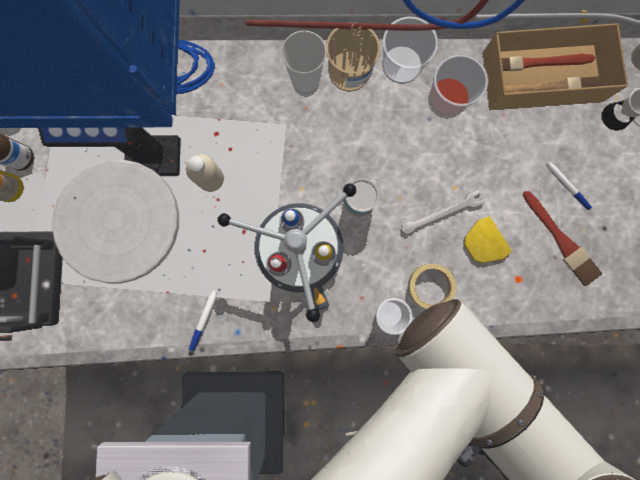

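View pics/side0.png

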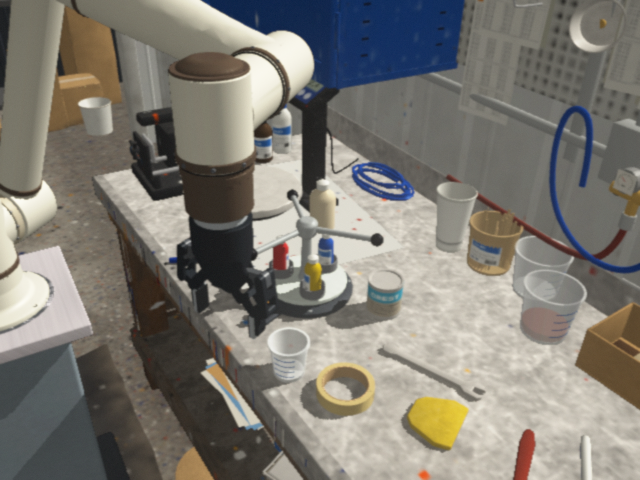

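The top view shows the carousel post near (296,241), and the arm balls near (349,190), (224,220) and (313,315). The bottle caps are red (278,262), blue (291,216) and yellow (324,251), and the brass pointer is near (320,297). The side view agrees: the tin is right of the carousel, the pot is in front of it, and the white bottle is behind.

```bash
cat > h.py <<'E'
import numpy as np,cv2
from scipy.spatial.transform import Rotation as R
from bench import arm
def ray(n,u,v,z):
    p=arm.camera_params(n); d=R.from_quat(p["orientation"]).as_matrix()@np.linalg.inv(p["K"])@[u,v,1]
    c=p["position"]; return (c+d*(z-c[2])/d[2])[:2]
def blobs(im,lo,hi,box,amin=20):
    hsv=cv2.cvtColor(im,cv2.COLOR_RGB2HSV); m=cv2.inRange(hsv,np.array(lo),np.array(hi)); k=np.zeros_like(m)
    x0,y0,x1,y1=box; k[y0:y1,x0:x1]=m[y0:y1,x0:x1]
    n,_,s,c=cv2.connectedComponentsWithStats(k)
    return [(c[i].round(1),s[i].tolist()) for i in range(1,n) if s[i][4]>=amin]
E
python3 - <<'E'
from h import *
im=cv2.imread("pics/top0.png")[:,:,::-1].copy()
for nm,lo,hi,box in [("ball",(0,0,0),(180,255,45),(335,175,365,205)),("ball",(0,0,0),(180,255,45),(210,205,240,235)),("ball",(0,0,0),(180,255,45),(300,302,328,330)),
 ("red",(170,120,70),(180,255,255),(255,205,345,290)),("red2",(0,150,70),(8,255,255),(255,205,345,290)),("blue",(105,120,50),(130,255,255),(255,205,345,290)),("yel",(20,120,70),(32,255,255),(255,205,345,290)),("brass",(10,120,60),(28,255,255),(305,280,335,312))]:
    for c,s in blobs(im,lo,hi,box,10): print(nm,c,s,ray("top",*c,{"ball":150,"brass":35}.get(nm,100)).round(1))
for n,u,v,z in [("post",296,240,170),("tin",360,197,76),("pot",392,317,70),("white",196,163,130)]: print(n,ray("top",u,v,z).round(1))
cv2.imwrite("pics/c.png",cv2.resize(im[170:340,200:420],None,fx=3.5,fy=3.5,interpolation=cv2.INTER_CUBIC)[:,:,::-1])
E
```

```text
ball [349.2 190.6] [344, 185, 11, 11, 75] [ 660.3 -367.4]
ball [223.3 220.6] [218, 215, 12, 11, 73] [ 604.4 -130.9]
ball [312.9 315.6] [307, 308, 13, 14, 97] [ 428.3 -298.1]
red [281.6 266.1] [277, 259, 9, 13, 35] [ 520.9 -236.5]
red [272.9 268. ] [271, 266, 6, 5, 11] [ 517.3 -219.4]
red2 [277.1 257.3] [269, 255, 15, 7, 29] [ 538.2 -227.6]
red2 [283.1 265. ] [280, 262, 6, 6, 12] [ 523.  -239.4]
blue [291.6 219.1] [283, 209, 16, 17, 98] [ 613.9 -255.9]
yel [323.5 252.2] [316, 244, 16, 16, 103] [ 547.8 -318.8]
brass [318.4 297.1] [314, 288, 12, 17, 111] [ 458.6 -308.4]
post [ 565.2 -268.1]
tin [ 662.5 -394.6]
pot [ 419.6 -455.4]
white [720.8 -71.3]
```

View pics/c.png

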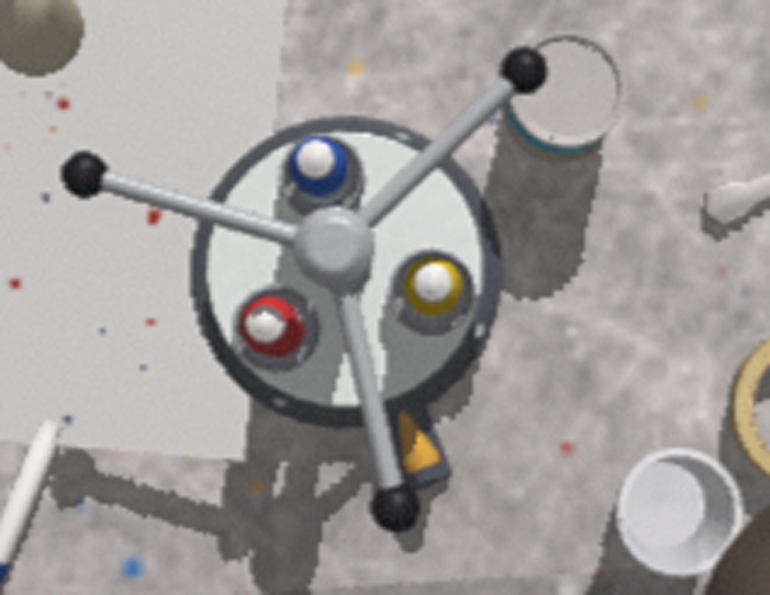

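```bash
python3 -m handwheel '[{"x":0.06,"y":0.1,"z":0.03},{"x":0.06,"y":0.1,"z":0.03},{"x":0.06,"y":0.1,"z":0.03},{"x":0.06,"y":0.1,"z":0.03},{"x":0.06,"y":0.1,"z":0.03},{"x":0.06,"y":0.1,"z":0.03},{"x":0.06,"y":0.1,"z":0.03},{"x":0.06,"y":0.1,"z":0.03}]' -1
python3 -m handwheel '[{"x":0.055,"y":0.1},{"x":0.055,"y":0.1},{"x":0.055,"y":0.1},{"x":0.055,"y":0.1},{"x":0.055,"y":0.1},{"x":0.055,"y":0.1},{"x":0.055,"y":0.1},{}]' -1
python3 - <<'E'
from h import *
print(arm.read_state()["position"])
for n in("side","top"): globals()[n]=arm.get_image(n)
cv2.imwrite("pics/d.png",np.hstack([cv2.resize(i,(400,300)) for i in (side,top)])[:,:,::-1])
E
```

```text
[ 279.90071443 -558.14225451  191.53412373]invalid input at $[0]: expected keys x, y, z, ax, ay, az
invalid input at $[0]: expected keys x, y, z, ax, ay, az
```

View pics/d.png

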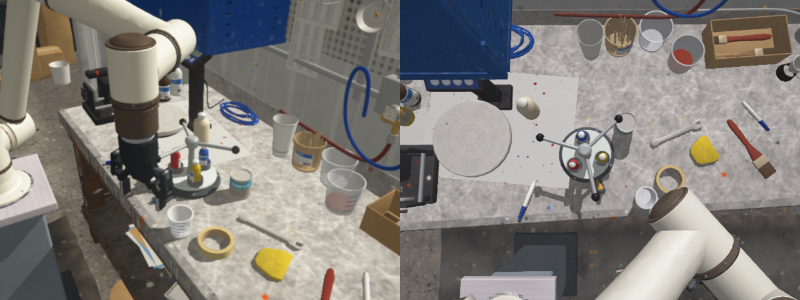

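The calls were refused because every row needs all six keys. The picture shows that nothing has moved. I'll resend them in full.

```bash
python3 -m handwheel '[{"x":0.06,"y":0.1,"z":0.03,"ax":0,"ay":0,"az":0},{"x":0.06,"y":0.1,"z":0.03,"ax":0,"ay":0,"az":0},{"x":0.06,"y":0.1,"z":0.03,"ax":0,"ay":0,"az":0},{"x":0.06,"y":0.1,"z":0.03,"ax":0,"ay":0,"az":0},{"x":0.06,"y":0.1,"z":0.03,"ax":0,"ay":0,"az":0},{"x":0.06,"y":0.1,"z":0.03,"ax":0,"ay":0,"az":0},{"x":0.06,"y":0.1,"z":0.03,"ax":0,"ay":0,"az":0},{"x":0.06,"y":0.1,"z":0.03,"ax":0,"ay":0,"az":0}]' -1
python3 -m handwheel '[{"x":0.055,"y":0.1,"z":0,"ax":0,"ay":0,"az":0},{"x":0.055,"y":0.1,"z":0,"ax":0,"ay":0,"az":0},{"x":0.055,"y":0.1,"z":0,"ax":0,"ay":0,"az":0},{"x":0.055,"y":0.1,"z":0,"ax":0,"ay":0,"az":0},{"x":0.055,"y":0.1,"z":0,"ax":0,"ay":0,"az":0},{"x":0.055,"y":0.1,"z":0,"ax":0,"ay":0,"az":0},{"x":0.055,"y":0.1,"z":0,"ax":0,"ay":0,"az":0},{"x":0.055,"y":0.07,"z":0,"ax":0,"ay":0,"az":0}]' -1
python3 - <<'E'
from h import *
print(arm.read_state()["position"],arm.read_state()["joints"])
for n in("side","top"): globals()[n]=arm.get_image(n)
cv2.imwrite("pics/e.png",np.hstack([cv2.resize(i,(400,300)) for i in (side,top)])[:,:,::-1])
E
```

```text
clock: 1.0
position: [376.4, -397.7, 240.6]
ee_rot: [-0.23, 0.973, 0.0, -0.0]
contact_force: [0.9, -0.7, -0.3]
gripper_width: 0.3
grasp_force: 0.0
clock: 1.8
position: [464.4, -243.4, 240.5]
ee_rot: [-0.231, 0.973, 0.0, -0.0]
contact_force: [0.2, 0.5, 1.1]
gripper_width: -0.0
grasp_force: 0.0
[ 464.36718538 -243.44206392  240.48960054] [-1.73328113e-01  1.80344397e-01 -1.56239476e-01 -2.86761919e-04
 -1.23435683e+00 -9.31858206e-01]
```

View pics/e.png

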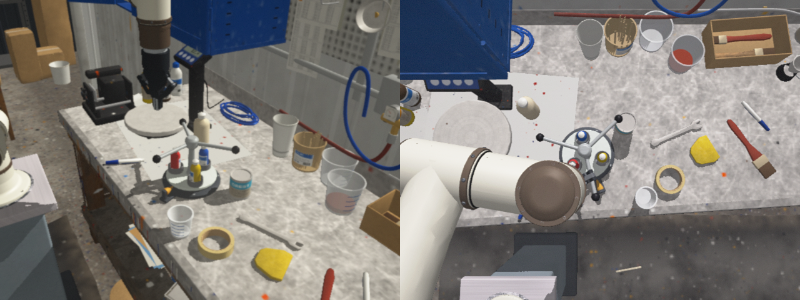

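The side view now shows the pointer clear near (266,307) in full pixels, and the finger hangs free above the carousel. I'll lower the finger and measure the pointer.

```bash
python3 -m handwheel '[{"x":0,"y":0,"z":-0.06,"ax":0,"ay":0,"az":0},{"x":0,"y":0,"z":-0.1,"ax":0,"ay":0,"az":0},{"x":0,"y":0,"z":-0.1,"ax":0,"ay":0,"az":0},{"x":0,"y":0,"z":-0.1,"ax":0,"ay":0,"az":0},{"x":0,"y":0,"z":-0.08,"ax":0,"ay":0,"az":0},{"x":0,"y":0,"z":-0.06,"ax":0,"ay":0,"az":0},{"x":0,"y":0,"z":0,"ax":0,"ay":0,"az":0},{"x":0,"y":0,"z":0,"ax":0,"ay":0,"az":0}]' -1
python3 - <<'E'
from h import *
A=np.array([564.3,-265.5])
im=arm.get_image("side"); 
hsv=cv2.cvtColor(im,cv2.COLOR_RGB2HSV)
for c,s in blobs(im,(10,110,50),(28,255,255),(235,280,300,340),8):
    P=ray("side",*c,34); d=P-A; print("brass side",c,s,P.round(1),np.hypot(*d).round(1),np.degrees(np.arctan2(d[1],d[0])).round(1)%360)
for u,v in[(314.9,287.7),(318.4,297.1)]:
    d=ray("top",u,v,32)-A; print("top",d.round(1),np.hypot(*d).round(1),np.degrees(np.arctan2(d[1],d[0]))%360)
cv2.imwrite("pics/f.png",cv2.resize(im[215:335,210:390],None,fx=4.2,fy=4.2,interpolation=cv2.INTER_CUBIC)[:,:,::-1])
E
```

```text
clock: 2.7
position: [464.1, -245.1, 140.6]
ee_rot: [-0.23, 0.973, -0.0, -0.0]
contact_force: [-0.7, -0.1, 0.7]
gripper_width: -0.0
grasp_force: 0.0
brass side [269.2 303.1] [262, 298, 15, 13, 102] [ 458.1 -310.3] 115.2 202.9
top [-86.1 -35.6] 93.2 202.46894463780092
top [-105.7  -42.9] 114.1 202.0772529908917
```

View pics/f.png

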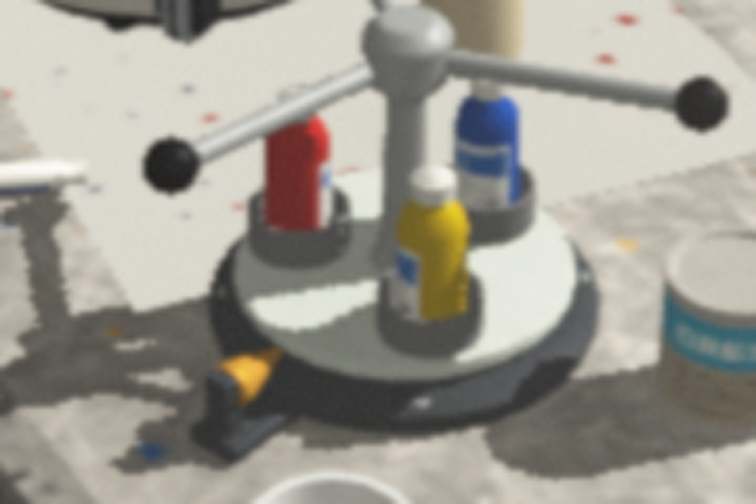

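The crop shows the brass cone at (250,375), the red bottle left, yellow in front and blue behind. The pointer angle is about 202.5° in both views. The finger sits higher in the crop than I expected, so I'll check by projecting the TCP.

```bash
python3 - <<'E'
from h import *
p=arm.camera_params("side"); s=arm.read_state()
for P in(s["position"],np.array([428.3,-298.1,150])):
    q=p["K"]@R.from_quat(p["orientation"]).as_matrix().T@(P-p["position"]); print((q[:2]/q[2]).round(1),q[2])
im=arm.get_image("side")
cv2.imwrite("pics/g.png",cv2.resize(im[60:330,120:480],None,fx=2,fy=2)[:,:,::-1])
E
```

```text
[255.7 239.5] 1153.3590909029767
[250.  254.1] 1094.3930964203714
```

View pics/g.png

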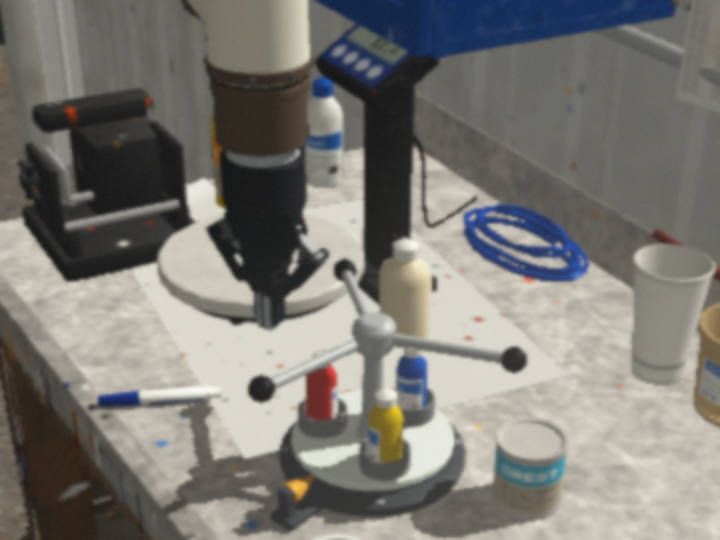

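The fingertip shows at full pixel (254,222), but the TCP projects to (256,240). The ball projects exactly where it is seen. I'll check this against the start pose and the earlier pose.

```bash
python3 - <<'E'
from h import *
p=arm.camera_params("side"); M=R.from_quat(p["orientation"]).as_matrix().T
pr=lambda P:(lambda q:(q[:2]/q[2]).round(1))(p["K"]@M@(np.array(P)-p["position"]))
y=np.array([-.448,.894,0])
T=np.array([280,-558,191.5+13])
print("start tips",pr(T+y*50),pr(T-y*50)); print("e",pr([464.4,-243.4,240.5]))
T=np.array([464.1,-245.1,140.6])
for dz in(0,20,33,40,60,73): print(dz,pr(T+[0,0,dz]))
for d in((0,30,0),(0,60,0)):print(d,pr(T+d))
a=cv2.imread("pics/side0.png")[210:350,160:290]; b=arm.get_image("side")[130:270,190:320,::-1]
cv2.imwrite("pics/h.png",cv2.resize(np.hstack([a,b]),None,fx=3,fy=3,interpolation=cv2.INTER_CUBIC))
print(arm.read_state()["clock"])
E
```

```text
start tips [202.3 329.4] [259.4 357.8]
e [253.3 193.3]
0 [255.5 239.8]
20 [255.1 230.9]
33 [254.9 225. ]
40 [254.7 221.9]
60 [254.4 212.6]
73 [254.1 206.5]
(0, 30, 0) [248.9 232.6]
(0, 60, 0) [242.5 225.7]
2.85
```

View pics/h.png

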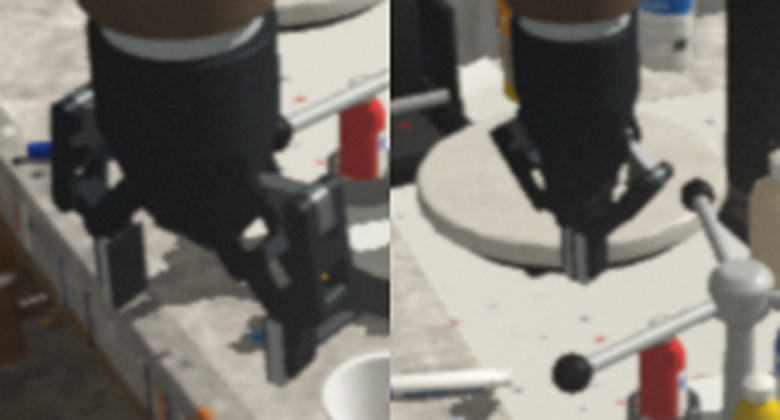

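The fingertips also show about 17 to 20 px (35 to 40 mm) high at the start pose. I'll triangulate the brown wrist cap, which is on the tool axis, from the two start pictures. That will tell a vertical offset from a horizontal one.

```bash
python3 - <<'E'
from h import *
def line(n,u,v):
    p=arm.camera_params(n); d=R.from_quat(p["orientation"]).as_matrix()@np.linalg.inv(p["K"])@[u,v,1]; return p["position"],d/np.linalg.norm(d)
def tri(a,b):
    (c1,d1),(c2,d2)=a,b; t=np.linalg.lstsq(np.c_[d1,-d2],c2-c1,rcond=None)[0]; X,Y=c1+t[0]*d1,c2+t[1]*d2; return ((X+Y)/2).round(1),np.linalg.norm(X-Y).round(1)
print("cap start (TCP 280,-558)",tri(line("side",211,66),line("top",430,328)))
for h in(450,550,650): print("cap e (TCP 464,-243)",h,ray("top",240,310,h).round(0),"start",ray("top",430,328,h).round(0))
E
```

```text
cap start (TCP 280,-558) (array([ 394.2, -402.2,  525.7]), np.float64(99.3))
cap e (TCP 464,-243) 450 [ 455. -216.] start [ 433. -438.]
cap e (TCP 464,-243) 550 [ 460. -233.] start [ 443. -414.]
cap e (TCP 464,-243) 650 [ 466. -251.] start [ 452. -390.]
```

The cap height of about 600 mm puts the tool axis right over the reported xy. So the offset is vertical: the seen fingertip is about 38 mm above the reported TCP. At this radius (about 102 mm) lowering 40 mm is safe whichever reading is right. I'll lower, check, and work out the push arc.

```bash
python3 -m handwheel '[{"x":0,"y":0,"z":-0.03,"ax":0,"ay":0,"az":0},{"x":0,"y":0,"z":-0.04,"ax":0,"ay":0,"az":0},{"x":0,"y":0,"z":-0.04,"ax":0,"ay":0,"az":0},{"x":0,"y":0,"z":-0.04,"ax":0,"ay":0,"az":0},{"x":0,"y":0,"z":-0.03,"ax":0,"ay":0,"az":0},{"x":0,"y":0,"z":-0.02,"ax":0,"ay":0,"az":0},{"x":0,"y":0,"z":0,"ax":0,"ay":0,"az":0},{"x":0,"y":0,"z":0,"ax":0,"ay":0,"az":0}]' -1
python3 - <<'E'
from h import *
A=np.array([564.3,-265.5]); p=arm.read_state()["position"]; print(p)
im=arm.get_image("side"); cv2.imwrite("pics/i.png",cv2.resize(im[150:330,200:400],None,fx=3,fy=3,interpolation=cv2.INTER_CUBIC)[:,:,::-1])
q=p[:2]
for a in range(172,260,4):
    w=A+105*np.array([np.cos(np.radians(a)),np.sin(np.radians(a))]); s=((w-q)/200).round(3); q=q+s*200; print(a,s)
E
```

```text
clock: 3.65
position: [464.4, -244.7, 100.6]
ee_rot: [-0.23, 0.973, -0.0, 0.0]
contact_force: [0.4, 0.6, -0.9]
gripper_width: -0.2
grasp_force: 0.0
[ 464.35785989 -244.73014719  100.58474306]
172 [-0.02  -0.031]
176 [-0.004 -0.036]
180 [-0.001 -0.037]
184 [ 0.001 -0.036]
188 [ 0.004 -0.037]
192 [ 0.006 -0.036]
196 [ 0.009 -0.036]
200 [ 0.011 -0.034]
204 [ 0.014 -0.034]
208 [ 0.016 -0.033]
212 [ 0.018 -0.032]
216 [ 0.021 -0.03 ]
220 [ 0.023 -0.029]
224 [ 0.024 -0.028]
228 [ 0.026 -0.025]
232 [ 0.028 -0.024]
236 [ 0.03  -0.021]
240 [ 0.031 -0.02 ]
244 [ 0.033 -0.017]
248 [ 0.033 -0.015]
252 [ 0.034 -0.012]
256 [ 0.036 -0.01 ]
```

View pics/i.png

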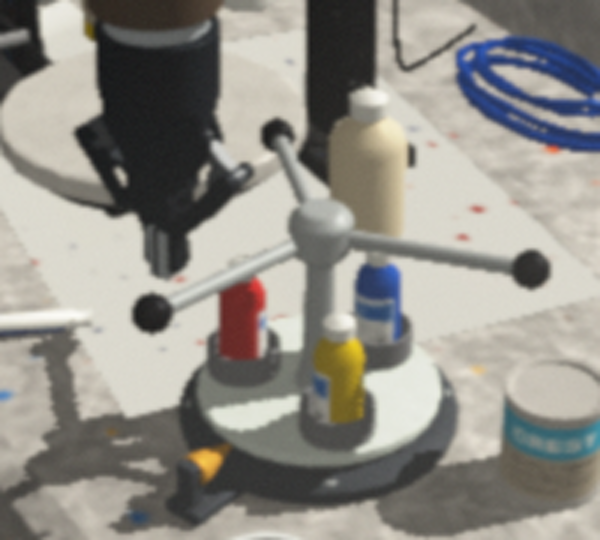

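The crop shows the tip at full pixel (255,242), which is a true height of about 138 mm, next to the bar and clear of the bottles. I'll start pushing along the arc.

```bash
python3 -m handwheel '[{"x":-0.02,"y":-0.031,"z":0,"ax":0,"ay":0,"az":0},{"x":-0.004,"y":-0.036,"z":0,"ax":0,"ay":0,"az":0},{"x":-0.001,"y":-0.037,"z":0,"ax":0,"ay":0,"az":0},{"x":0.001,"y":-0.036,"z":0,"ax":0,"ay":0,"az":0.02},{"x":0.004,"y":-0.037,"z":0,"ax":0,"ay":0,"az":0.02},{"x":0.006,"y":-0.036,"z":0,"ax":0,"ay":0,"az":0.02},{"x":0,"y":0,"z":0,"ax":0,"ay":0,"az":0},{"x":0,"y":0,"z":0,"ax":0,"ay":0,"az":0}]' -1
cat > m.py <<'E'
from h import *
import sys
A=np.array([564.3,-265.5]); s=arm.read_state(); f=s["position"][:2]-A
print("finger ang",np.degrees(np.arctan2(f[1],f[0])).round(1)%360,"r",np.hypot(*f).round(1),s["contact_force"].round(1))
p=arm.camera_params("top"); M=R.from_quat(p["orientation"]).as_matrix().T
im=arm.get_image("top"); hsv=cv2.cvtColor(im,cv2.COLOR_RGB2HSV); m=cv2.inRange(hsv,np.array((0,0,0)),np.array((180,255,45)))
n,l,st,c=cv2.connectedComponentsWithStats(m)
for i in range(1,n):
    if 40<st[i][4]<170 and max(st[i][2:4])<20:
        d=ray("top",*c[i],150)-A
        if 132<np.hypot(*d)<148: print("ball",d.round(1),np.hypot(*d).round(1),"theta",np.degrees(np.arctan2(d[1],d[0])).round(1)%360)
if len(sys.argv)>1: cv2.imwrite("pics/%s.png"%sys.argv[1],cv2.resize(im[160:350,180:440],None,fx=3,fy=3)[:,:,::-1])
E
python3 m.py
```

```text
clock: 4.5
position: [461.1, -287.7, 100.4]
ee_rot: [-0.275, 0.961, 0.0, -0.0]
contact_force: [-0.5, 0.2, 0.6]
gripper_width: -0.2
grasp_force: 0.0
finger ang 192.1 r 105.5 [-0.5  0.2  0.6]
ball [112.7 -83. ] 140.0 theta 323.6
ball [ 14.5 139.2] 139.9 theta 84.1
```

The push works: the carousel has turned 10.5° and the finger trails the bar by 11.7°. I'll carry on.

```bash
python3 -m handwheel '[{"x":0.009,"y":-0.036,"z":0,"ax":0,"ay":0,"az":0.03},{"x":0.011,"y":-0.034,"z":0,"ax":0,"ay":0,"az":0.03},{"x":0.014,"y":-0.034,"z":0,"ax":0,"ay":0,"az":0.03},{"x":0.016,"y":-0.033,"z":0,"ax":0,"ay":0,"az":0.03},{"x":0.018,"y":-0.032,"z":0,"ax":0,"ay":0,"az":0.03},{"x":0.021,"y":-0.03,"z":0,"ax":0,"ay":0,"az":0.03},{"x":0.023,"y":-0.029,"z":0,"ax":0,"ay":0,"az":0.03},{"x":0,"y":0,"z":0,"ax":0,"ay":0,"az":0}]' -1
python3 m.py
python3 -m handwheel '[{"x":0.024,"y":-0.028,"z":0,"ax":0,"ay":0,"az":0.03},{"x":0.026,"y":-0.025,"z":0,"ax":0,"ay":0,"az":0.03},{"x":0.028,"y":-0.024,"z":0,"ax":0,"ay":0,"az":0.03},{"x":0.03,"y":-0.021,"z":0,"ax":0,"ay":0,"az":0.03},{"x":0.031,"y":-0.02,"z":0,"ax":0,"ay":0,"az":0.03},{"x":0,"y":0,"z":0,"ax":0,"ay":0,"az":0},{"x":0,"y":0,"z":0,"ax":0,"ay":0,"az":0},{"x":0,"y":0,"z":0,"ax":0,"ay":0,"az":0}]' -1
python3 m.py j
```

```text
clock: 5.35
position: [484.1, -333.1, 100.4]
ee_rot: [-0.43, 0.903, -0.0, 0.0]
contact_force: [-0.0, 0.9, -0.1]
gripper_width: 0.3
grasp_force: 0.0
finger ang 220.1 r 104.9 [-0.   0.9 -0.1]
ball [138.4 -22.5] 140.2 theta 350.8
clock: 6.2
position: [511.3, -356.2, 100.6]
ee_rot: [-0.533, 0.846, -0.0, 0.0]
contact_force: [-1.0, -0.0, -0.6]
gripper_width: 0.1
grasp_force: 0.0
finger ang 239.7 r 105.1 [-1.  -0.  -0.6]
ball [137.9  24.5] 140.0 theta 10.1
ball [-92.9 103.5] 139.1 theta 131.9
```

View pics/j.png

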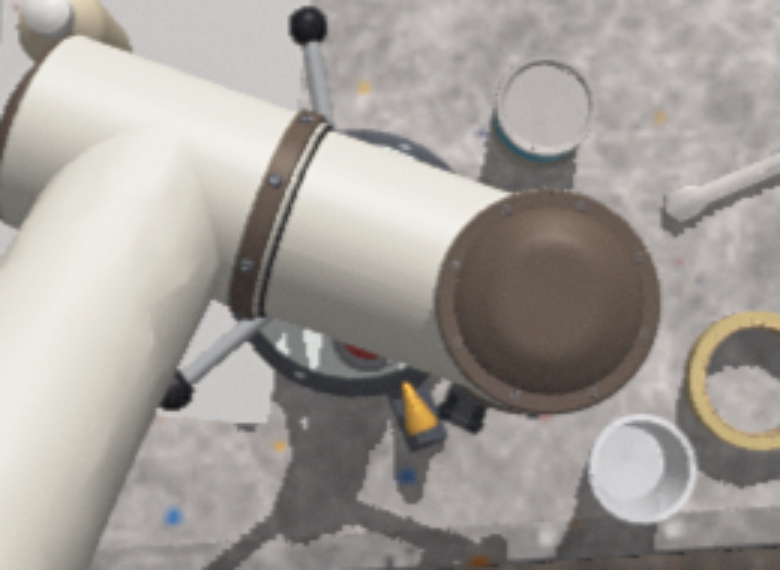

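This is the tenth and last picture. It shows the cone fully clear, with its tip at crop (405,382), full pixel (315,287), and the finger and hand clear of the tin and pot. From here I use numbers only: the pointer angle from the whole cone, then the rest of the arc.

```bash
python3 - <<'E'
from h import *
A=np.array([564.3,-265.5]); im=arm.get_image("top"); ang=lambda d:(np.degrees(np.arctan2(d[1],d[0]))%360).round(2)
hsv=cv2.cvtColor(im,cv2.COLOR_RGB2HSV); m=cv2.inRange(hsv,np.array((10,120,60)),np.array((28,255,255))); k=m[280:312,305:332]
v,u=np.nonzero(k); u=u+305; v=v+280
c=np.array([u.mean(),v.mean()]); d=ray("top",*c,32)-A; print(len(u),c,np.hypot(*d).round(1),ang(d))
t=v<v.min()+2; q=ray("top",u[t].mean(),v[t].mean(),32)-A; print("tip",u[t].mean(),v[t].mean(),np.hypot(*q),ang(q))
_,_,vt=np.linalg.svd(np.c_[u,v]-c); w=ray("top",*(c+vt[0]*5),32)-ray("top",*(c-vt[0]*5),32); print("axis",ang(w)%180)
f=arm.read_state()["position"][:2]-A; q=f
for a in(243,246,248,249.5):
    w=105*np.array([np.cos(np.radians(a)),np.sin(np.radians(a))]); s=((w-q)/200).round(3); q=q+s*200; print(a,s)
E
```

```text
118 [318.23728814 296.6440678 ] 113.1 202.1
tip 314.8 287.6 92.95369940612295 202.4
axis 21.629999999999995
243 [ 0.026 -0.014]
246 [ 0.025 -0.012]
248 [ 0.017 -0.007]
249.5 [ 0.013 -0.005]
```

Pointer angle is 202.2°, so arm 3 must reach 262.2° (balls at 22.2° and 142.2°). 12° to go; I'll push 9.8° and re-measure.

```bash
python3 -m handwheel '[{"x":0.013,"y":-0.007,"z":0,"ax":0,"ay":0,"az":0.02},{"x":0.013,"y":-0.007,"z":0,"ax":0,"ay":0,"az":0.02},{"x":0.013,"y":-0.006,"z":0,"ax":0,"ay":0,"az":0.02},{"x":0.012,"y":-0.006,"z":0,"ax":0,"ay":0,"az":0.02},{"x":0.017,"y":-0.007,"z":0,"ax":0,"ay":0,"az":0.02},{"x":0.013,"y":-0.005,"z":0,"ax":0,"ay":0,"az":0},{"x":0,"y":0,"z":0,"ax":0,"ay":0,"az":0},{"x":0,"y":0,"z":0,"ax":0,"ay":0,"az":0}]' -1
python3 m.py
```

```text
clock: 7.1
position: [527.7, -364.0, 100.5]
ee_rot: [-0.598, 0.802, -0.0, 0.0]
contact_force: [-1.0, 0.8, 1.0]
gripper_width: -0.0
grasp_force: 0.4
finger ang 249.6 r 105.1 [-1.   0.8  1. ]
ball [131.9  46.7] 139.9 theta 19.5
ball [-107.6   90.7] 140.7 theta 139.9
```

```bash
python3 -m handwheel '[{"x":0.005,"y":-0.002,"z":0,"ax":0,"ay":0,"az":0},{"x":0.006,"y":-0.002,"z":0,"ax":0,"ay":0,"az":0},{"x":0.006,"y":-0.002,"z":0,"ax":0,"ay":0,"az":0},{"x":0.005,"y":-0.002,"z":0,"ax":0,"ay":0,"az":0},{"x":0,"y":0,"z":0,"ax":0,"ay":0,"az":0},{"x":0,"y":0,"z":0,"ax":0,"ay":0,"az":0},{"x":0,"y":0,"z":0,"ax":0,"ay":0,"az":0},{"x":0,"y":0,"z":0,"ax":0,"ay":0,"az":0}]' -1
python3 m.py
```

```text
clock: 7.95
position: [532.3, -365.7, 100.5]
ee_rot: [-0.598, 0.802, -0.0, 0.0]
contact_force: [-1.0, 1.6, 0.2]
gripper_width: 0.1
grasp_force: 0.3
finger ang 252.3 r 105.2 [-1.   1.6  0.2]
ball [-111.4   85.9] 140.7 theta 142.4
```

The ball is at 142.4°, on target. I'll back the finger off, lift it straight up and swing clear to verify.

```bash
python3 -m handwheel '[{"x":-0.03,"y":0.008,"z":0,"ax":0,"ay":0,"az":0},{"x":-0.03,"y":0.008,"z":0,"ax":0,"ay":0,"az":0},{"x":-0.03,"y":0.008,"z":0,"ax":0,"ay":0,"az":0},{"x":-0.02,"y":0.005,"z":0,"ax":0,"ay":0,"az":0},{"x":0,"y":0,"z":0.1,"ax":0,"ay":0,"az":0},{"x":0,"y":0,"z":0.2,"ax":0,"ay":0,"az":0},{"x":0,"y":0,"z":0.2,"ax":0,"ay":0,"az":0},{"x":0,"y":0,"z":0.15,"ax":0,"ay":0,"az":0}]' -1
python3 -m handwheel '[{"x":-0.1,"y":-0.1,"z":0,"ax":0,"ay":0,"az":0},{"x":-0.1,"y":-0.1,"z":0,"ax":0,"ay":0,"az":0},{"x":-0.1,"y":-0.1,"z":0,"ax":0,"ay":0,"az":0},{"x":-0.1,"y":-0.1,"z":0,"ax":0,"ay":0,"az":0},{"x":-0.1,"y":-0.1,"z":0,"ax":0,"ay":0,"az":0},{"x":-0.1,"y":-0.1,"z":0,"ax":0,"ay":0,"az":0},{"x":-0.1,"y":-0.1,"z":0,"ax":0,"ay":0,"az":0},{"x":-0.05,"y":-0.1,"z":0,"ax":0,"ay":0,"az":0}]' -1
python3 m.py
python3 - <<'E'
from h import *
A=np.array([564.3,-265.5]); im=arm.get_image("top")
for nm,lo,hi in [("red",(168,100,60),(180,255,255)),("red2",(0,130,60),(8,255,255)),("blue",(105,120,50),(130,255,255)),("yel",(20,120,70),(32,255,255))]:
    for c,s in blobs(im,lo,hi,(250,195,345,288),25):
        d=ray("top",*c,100)-A; print(nm,c,s[4],np.hypot(*d).round(1),(np.degrees(np.arctan2(d[1],d[0]))%360).round(1))
E
```

```text
clock: 8.8
position: [510.4, -360.3, 233.7]
ee_rot: [-0.598, 0.802, -0.002, 0.001]
contact_force: [0.5, -1.2, -0.1]
gripper_width: 0.1
grasp_force: 0.0
clock: 9.6
position: [358.4, -520.5, 231.0]
ee_rot: [-0.597, 0.802, -0.0, 0.0]
contact_force: [0.0, -0.7, 0.4]
gripper_width: 0.2
grasp_force: 0.0
finger ang 231.1 r 327.8 [ 0.  -0.7  0.4]
ball [130.   53.7] 140.7 theta 22.4
ball [-111.5   85.5] 140.5 theta 142.5
red [307.  274.2] 36 63.0 199.3
red2 [307.9 263.8] 33 45.2 210.0
blue [271. 242.] 97 50.3 85.2
yel [313.6 223. ] 116 53.8 320.7
```

The balls read 22.4° and 142.5°, so the red well is at about 202.4° against a pointer tip at 202.2 to 202.4°. The finger is well clear. Handing in.

```bash
python3 -c "
from bench import arm
print(arm.job_done())"
```

```text
the job is handed in; nothing more can be done
None
```

The red bottle stands in front of the brass pointer to within about 0.5° by my measurement, the finger is clear of the carousel, and I handed the job in at about 10 s; no verdict came back.

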